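Fit a wheel-nut socket to the torque wrench and tug-test it

ROBOT

A 7-joint arm with a two-finger parallel gripper is mounted at the origin on the work surface. World frame = base frame: x ahead of the robot, y to its left, z up, the work surface at z = 0. Lengths are in m, angles in rad, forces in N, time in s.
With the tool pointing down it reaches from about 0.4 to 0.875 m from the base axis. Payload 6.5 kg.
Tool frame: the origin (TCP) lies on the centre line of the jaws, within the pads' length; the fingertips stand 19 mm ahead of it and the grasp point (between the pads) is the TCP; z points along the fingers, y is the direction in which the jaws open and shut (so a half turn about z gives the same grasp; the last joint's range is limited). The gripper opens to 85 mm and grips with 20 to 120 N. Pads are 22 mm wide; open, the fingers measure 114 mm over their backs; the gripper's body (76 mm by 85 mm) begins 54 mm behind the grasp point. The pads swing forward as they close: fully open they stand 13 mm farther back than shut.
Start: joints at [1.041, 0.536, -0.004, 1.538, 0.003, 1.067, -0.071], TCP at [0.291, -0.581, 0.25] pointing down, gripper open.
Joint ranges: [-2.7, 2.7], [-0.37, 2.16], [-1.27, 1.26], [0.24, 2.4], [-1.31, 4.45], [0.19, 1.91], [-2.76, 2.76]. Speed limits (rad/s): [2.39, 2.39, 3.14, 3.14, 3.14, 3.14, 3.14].

INTERFACE

Orientations are given as a unit quaternion [w, x, y, z].
In Python, from station import bot gives the robot as it stands.
- The arm moves only by the tool drive_tool, never from a script. Its argument "plan" is a list of rows, each a list of 4 numbers: the shift along the tool's x, y, z in units of 30 mm (1.0 is 30 mm), then the turn about the tool's z in degrees. A call has 1 to 20 rows; each row shifts and turns the commanded pose from where the row before left it, along the tool's axes as they then stand; what a row does not reach is not made up. A row lasts 1/10 s, in which the tool goes at most 50 mm and 8.59 degrees, less where a joint would pass 70% of its speed; a pose out of reach is approached as far as the arm can. A call is refused whole if a number of a shift passes 1 or a number of a turn 8.59, either way. A call with a gripper value outside its range is refused whole. "jaw" is the opening, from 0 (shut) to 1 (fully open), set as the call begins (left out, the last holds). The fingers move at their own pace and stop on an object; "force" is the grip in N (left out, the last holds). Time passes only in rows, so rows that do not move let the fingers close. It gives the time, the measured TCP pose, the force and the opening at its end, in the units of the state.
- bot.get_state(): the state, without advancing time (a new reading comes with each control period).
- bot.grab_frame(name): name is "scene" or "top"; returns (picture, depth): 400x640x3 uint8, red, green, blue; 400x640 float32, m along the optical axis (not along the pixel's ray), 0 where there is no reading.
- bot.calibration(name): a dict with "mtx" (3x3 intrinsics, pixels), "k1" (the pictures are not rectified: a ray, as slopes to the right and down, at radius r is drawn at 1 + k1 r^2 times it, then the intrinsics apply), "eye" and "attitude" of the camera in the world. Camera axes: x right, y up, looking along -z (the intrinsics and any distortion apply to the point x, -y, -z); pixel columns grow to the right and rows downward; lengths in m; the calibration is good to about 2 mm. A picture is of the moment at which its call begins. calibration takes no time and is no camera call.
- bot.job_done(): hands the job in, once; it reports no verdict.
Trained networks look in the newest picture that a camera, given by its name, has taken for a name from the list of things; names that differ only in an ending like _2 or _b are one class to them, and where a whole thing is asked for, a point or a joint stands for the part that bears it (a point fixed in the world has none). Each returns a list of dicts, best first, with "conf" (0 to 1); they miss things now and then, are a little off and sometimes report something else, mostly with a low value. They report only what shows in the picture. A call takes as long as a camera call.
- bot.look_for(camera, label): "at" ([x, y, z] in m, in world coordinates, good to about 4 mm: the middle of the surface that is visible of it).
The state is a dict: "clock": time; "joints": joint angles; "qvel": joint speeds; "effort": joint torques, N m; "tool_pos": TCP position; "tcp_rot": TCP orientation; "ft_force": force on the tool from outside, world axes, zero at the start; "wrist_torque": the same for the moment, N m; "opening": finger opening in m.
Only numpy, scipy, OpenCV 4.12 (cv2) and the standard library are available. Lean on these libraries where they do the work, as an engineer would, in place of code of your own. Each camera call takes 0.05 s, during which the arm holds its last target. There are 200 camera calls.

TASK

Fit the red-sleeved wheel-nut socket from the rail onto the torque wrench's square drive, pressing it straight down until the retaining pin snaps out and the socket sits fully home on the wrench head, without forcing it (stay below 45 N). Then prove that the pin holds it: keeping your grip, take up the slack and pull straight up with a steady 15 N (12 to 20 N) for a full second, never jerking it above 30 N. Leave the socket fully home on the drive, let go, and leave the other sockets and everything else on the bench where they are.

Things in the scene. Friction and masses are not known exactly. Their poses are not given: they have to be found in the camera images.
- red_socket_mid (a point): Black steel socket, RED sleeve, 82 mm tall, 30 mm diameter (33 over the sleeve, 22 to 64 mm above its mouth), about 0.2 kg, drive mouth down on a rail stud: lift 25 mm to clear it. Point: on its axis, 41 mm above the mouth; z up, x and y square to the mouth, a 13.9 mm square 21 mm deep. A 4.5 mm lip, then a retaining groove, on all four inner sides: any quarter turn fits
- yellow_socket_mid (a point): Like the red one with a YELLOW sleeve; leave it on the rail
- blue_socket_mid (a point): Like the red one with a BLUE sleeve; leave it on the rail
- plain_socket_mid (a point): Like the red one without a sleeve (bare black steel, thin bright ring); leave it on the rail
- rail: Grey steel rail, 46 (x) by 250 (y) by 10 mm high, fixed to the bench, origin at the centre of its underside. Four round studs, 11 mm diameter, 13 mm tall, 62 mm apart along its y axis, carry the sockets in any order. Grip a socket across the rail (fingers closing along the rail's x axis); its neighbours stand 62 mm away along y
- drive (a point): Foot of the wrench's square drive, on the flat top of its round head (45 mm diameter, 62 mm above the bench). The drive is a 12.7 mm square post, 18 mm tall, pointing up, its top 3 mm tapered to 9.2 mm. x and y square to its flats, z up; the shaft and handle run 0.45 m along +y. A socket is home when its mouth rests on the head, its mid-point 41 mm above this point
- pin (a joint): Sprung brass retaining pin in the drive's +x face: 0 m = standing out 3 mm (also with no socket on), 0.003 = pressed in by a socket's lip. A socket meets it about 13 mm above home; pushing on takes about 4 to 14 N, then it snaps out into the groove 1.5 to 4 mm above home. That slack differs from wrench to wrench: the socket then lifts only so far before its lip meets the pin's flat underside, which holds rigidly
- wrench: The torque wrench and its wooden cradle, one piece fixed to the bench: origin on the bench under the drive's axis, board 100 by 500 mm, handle along +y; chromed head and shaft, black grip with a red end cap
- spray_can: Blue spray can, 66 mm diameter, 190 mm tall, origin at its foot; leave alone
- nut_dish: Steel bowl of wheel nuts, 120 mm diameter, 32 mm tall, origin at its foot; leave alone
- screwdriver: Screwdriver with orange handle lying on the bench; leave alone
- filling_knife: Filling knife with wooden handle lying on the bench; leave alone
- mug: White mug, 80 mm diameter, 95 mm tall, origin at its foot; leave alone

How it is judged:
On the way, in this order (a step that is already met when the one before it is completed fails the run):
1. The red socket is fully home on the drive (mouth within 1 mm of the head) and the pin has snapped out (horizontal distance between red_socket_mid and drive below 0.006 m and z of red_socket_mid in the frame of drive below 0.0425 m and value of joint pin below 0.0012 m and angle between the z axis of red_socket_mid and the z axis of drive, either way round below 0.08 rad and z of red_socket_mid in the frame of drive below 0.042 m), for 0.1 s.
2. The socket is pulled straight up against the snapped-out pin with the set force (9 to 20.5 N at the pin), held for half a second (horizontal distance between red_socket_mid and drive below 0.006 m and z of red_socket_mid in the frame of drive between 0.042 and 0.047 m and value of joint pin below 0.0012 m and contact force between red_socket and wrench between 9 and 20.5 N and angle between the z axis of red_socket_mid and the z axis of drive, either way round below 0.1 rad), for 0.5 s.
At the end, for the whole second after the job is handed in: The red socket is on the wrench's drive, let go and at rest: mouth within 1.5 mm of the head, on the drive's axis within 6 mm, upright within 0.08 rad, pin snapped out; all other things where they were (horizontal distance between red_socket_mid and drive below 0.006 m and z of red_socket_mid in the frame of drive below 0.0425 m and value of joint pin below 0.0012 m and angle between the z axis of red_socket_mid and the z axis of drive, either way round below 0.08 rad and contact force between the fingers and red_socket below 0.2 N and linear speed of red_socket below 0.02 m/s); the robot touches nothing.
It fails at once if more than 55 N between the red socket and the wrench (contact force between red_socket and wrench above 55 N).
It fails at once if the tug against the pin goes above 40 N (horizontal distance between red_socket_mid and drive below 0.006 m and z of red_socket_mid in the frame of drive between 0.042 and 0.047 m and value of joint pin below 0.0012 m and contact force between red_socket and wrench above 40 N).
It fails at once if another socket is moved by more than 10 mm (distance of any of yellow_socket_mid, blue_socket_mid, plain_socket_mid from where it was at the start of the episode above 0.01 m).
It fails at once if another thing on the bench is moved by more than 30 mm (distance of any of spray_can, nut_dish, screwdriver, filling_knife, mug from where it was at the start of the episode above 0.03 m).
It also fails if it takes over 67 s, if anything falls off the work surface, if the arm or the gripper's body presses on something with over 40 N, if the wrist force passes 120 N, or if a joint passes its speed limit or range.

## Working session

There is one attempt and no reset: what is moved stays moved. The work goes in short steps, Python scripts to look and compute and a tool call to move; the robot and the scene stay as the last step left them, time stands still between calls to the robot, and variables do not carry over. Pictures are saved under pics/ and viewed, about 8 in all and at most 12, crops included, and the job is handed in when it is done.

Besides the shell and the picture viewer there is one more tool, called after ">>>" as a command line: name --pt "numbers of a row" for each row, then --argument value for the rest. drive_tool: Moves the arm, as the interface text tells. Its arguments: {"type":"object","properties":{"plan":{"type":"array","items":{"type":"array","items":{"type":"number"}}},"jaw":{"type":"number"},"force":{"type":"number"}},"required":["plan"]}

```bash
ls; mkdir -p pics
cat > h.py <<'E'
import numpy as np,cv2
from station import bot
from scipy.spatial.transform import Rotation as R
def rot(q): return R.from_quat([q[1],q[2],q[3],q[0]])
def att(c):
    a=np.array(c["attitude"],float)
    return a if a.shape==(3,3) else rot(a).as_matrix()
def cloud(name,pic,dep):
    c=bot.calibration(name);K=np.array(c["mtx"]);k1=c["k1"]
    v,u=np.mgrid[:400,:640].astype(np.float32)
    p=cv2.undistortPoints(np.stack([u.ravel(),v.ravel()],1)[:,None].astype(np.float64),K,np.array([k1,0,0,0,0.]))[:,0]
    d=dep.ravel()
    P=np.stack([p[:,0]*d,-p[:,1]*d,-d],1)@att(c).T+np.array(c["eye"])
    return P.reshape(400,640,3)
E
python3 - <<'E'
from h import *
print(bot.get_state())
for n in("scene","top"):
    print(n,bot.calibration(n))
    p,d=bot.grab_frame(n); cv2.imwrite(f"pics/{n}0.png",p[:,:,::-1]); np.savez(f"{n}0.npz",p=p,d=d)
    for l in("red_socket_mid","yellow_socket_mid","blue_socket_mid","plain_socket_mid","rail","drive","wrench"):
        print(l,[(np.round(x["at"],3).tolist(),round(x["conf"],2)) for x in bot.look_for(n,l)[:2]])
E
```

```text
pics
{'clock': 0.0, 'joints': array([ 1.04079574,  0.53717021, -0.00441871,  1.53887432,  0.00260055,
        1.06727818, -0.07121375]), 'qvel': array([-0.00121085,  0.00114133,  0.00025786, -0.00054539, -0.00012136,
       -0.00092984,  0.00060606]), 'effort': array([ 1.12232286e-03, -5.83397698e+01,  1.04841638e+00, -2.59103823e+01,
        1.22385425e-02,  9.52496164e-03,  1.97970894e-05]), 'tool_pos': array([ 0.29048699, -0.58081433,  0.24941016]), 'tcp_rot': array([-8.20688817e-04,  9.73226300e-01,  2.29847395e-01, -2.64312063e-04]), 'ft_force': array([0.12099469, 0.57953784, 0.59785282]), 'wrist_torque': array([-0.04686821, -0.01169601,  0.00164138]), 'opening': 0.08555724042602891}
scene {'mtx': array([[449.22231441,   0.        , 320.36359936],
       [  0.        , 449.22231441, 200.24215457],
       [  0.        ,   0.        ,   1.        ]]), 'k1': 0.04151182235339254, 'eye': array([1.4884071 , 0.06368691, 0.70367632]), 'attitude': array([0.53929954, 0.28848019, 0.36652795, 0.70113654])}
red_socket_mid [([0.577, -0.224, 0.06], 0.55)]
yellow_socket_mid [([0.548, -0.105, 0.
[... 251 characters left out ...]
.83)]
top {'mtx': array([[487.02609872,   0.        , 326.8502563 ],
       [  0.        , 487.02609872, 197.65103144],
       [  0.        ,   0.        ,   1.        ]]), 'k1': 0.03009879755072437, 'eye': array([ 0.38689202, -0.1762962 ,  1.33310821]), 'attitude': array([-0.69519679, -0.05762056,  0.05200684,  0.71461639])}
red_socket_mid [([0.559, -0.224, 0.075], 0.71), ([0.551, -0.196, 0.004], 0.31)]
yellow_socket_mid [([0.53, -0.11, 0.072], 0.5)]
blue_socket_mid [([0.58, -0.286, 0.076], 0.54)]
plain_socket_mid [([0.546, -0.169, 0.075], 0.48)]
rail [([0.553, -0.193, 0.008], 0.61)]
drive [([0.465, 0.385, 0.015], 0.95), ([0.731, -0.059, 0.014], 0.64)]
wrench [([0.462, 0.386, 0.014], 0.59)]
```

View pics/scene0.png

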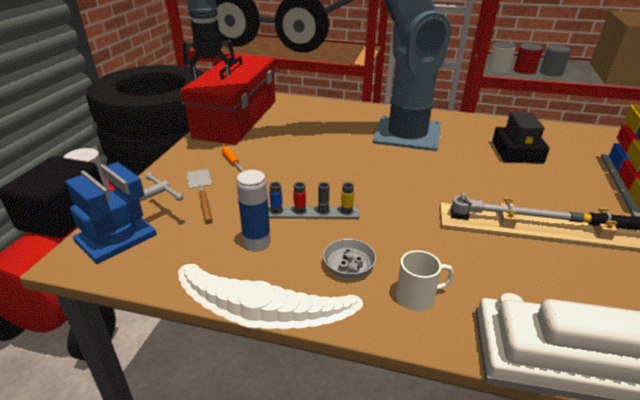

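View pics/top0.png

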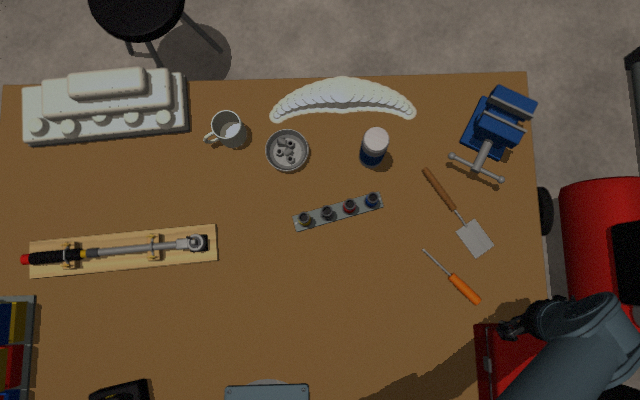

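The scene view shows the rail at about (315,212), with sockets ordered blue, red, plain, yellow from left to right, and the spray can in front at (254,210). The wrench head is at (462,207). In the top view red is at (350,207) and the wrench head at (197,242), with the handle to the left (+y). Next I'll measure the geometry.

Run:
```python
from h import *
ims=[]
for n,boxes in(("top",[(280,180,400,240),(160,212,280,272)]),("scene",[(245,160,365,220),(430,175,550,235)])):
    z=np.load(n+"0.npz");p,d=z["p"],z["d"];P=cloud(n,p,d)
    for b in boxes: ims.append(cv2.resize(p[b[1]:b[3],b[0]:b[2],::-1],(400,200),interpolation=cv2.INTER_CUBIC))
    x,y,zz=P[...,0],P[...,1],P[...,2]
    hsv=cv2.cvtColor(p,cv2.COLOR_RGB2HSV)
    # sockets: tops
    m=(x>.5)&(x<.63)&(y>-.31)&(y<-.08)&(zz>.04)&(d>0)
    nn,lab,st,ce=cv2.connectedComponentsWithStats(m.astype(np.uint8))
    for i in range(1,nn):
        if st[i,4]>8:
            q=P[lab==i]; t=q[q[:,2]>np.percentile(q[:,2],97)-.006]
            print(n,"sock",st[i],"zmax",q[:,2].max().round(4),"top",len(t),t.mean(0).round(4),np.round((t.min(0)+t.max(0))/2,4))
    m=(x>.4)&(x<.6)&(y>.15)&(y<.3)&(zz>.03)&(d>0); q=P[m]
    print(n,"head pts",len(q),q.min(0).round(3),q.max(0).round(3))
    h=q[(q[:,2]>.055)&(q[:,2]<.068)&(q[:,1]<.26)]
    print(" head",len(h),h.mean(0).round(4),((h.min(0)+h.max(0))/2).round(4),(h.max(0)-h.min(0)).round(4))
    h=q[q[:,2]>.071]; print(" post",len(h),h.mean(0).round(4),h.max(0).round(4))
    m=(x>.36)&(x<.6)&(y>.2)&(y<.72)&(zz>.035)&(zz<.09)&(d>0)
    q=P[m&(y>.27)&(y<.6)];c=np.polyfit(q[:,1],q[:,0],1);print(" shaft dx/dy",c, "yaw deg",np.degrees(-np.arctan(c[0])))
    m=(x>.36)&(x<.6)&(y>.16)&(y<.75)&(zz>.006)&(zz<.03)&(d>0);q=P[m][:,:2].astype(np.float32)
    print(" board",cv2.minAreaRect(q))
    m=(x>.45)&(x<.65)&(y>-.36)&(y<-.03)&(zz>.005)&(zz<.018)&(d>0);q=P[m][:,:2].astype(np.float32)
    print(" rail",cv2.minAreaRect(q))
cv2.imwrite("pics/c1.png",np.vstack([np.hstack(ims[:2]),np.hstack(ims[2:])]))
```

```text
top sock [365 192  13  14 148] zmax 0.0953 top 52 [ 0.581  -0.286   0.0903] [ 0.58   -0.2858  0.0909]
top sock [343 198  13  15 144] zmax 0.0948 top 46 [ 0.5644 -0.2254  0.0908] [ 0.5647 -0.2257  0.0914]
top sock [321 205  11  14 124] zmax 0.0945 top 47 [ 0.5487 -0.1657  0.091 ] [ 0.5493 -0.1659  0.0911]
top sock [298 212  12  13 136] zmax 0.0978 top 37 [ 0.533  -0.1053  0.0914] [ 0.5329 -0.1065  0.0932]
top head pts 828 [0.438 0.156 0.03 ] [0.507 0.3   0.083]
 head 324 [0.478  0.1953 0.0597] [0.479  0.2078 0.0613] [0.042  0.1021 0.0125]
 post 27 [0.4808 0.1783 0.0774] [0.4883 0.1849 0.0826]
 shaft dx/dy [-0.07573973  0.49368276] yaw deg 4.331297558031766
 board ((0.48210471868515015, 0.4364328384399414), (0.5542092323303223, 0.22897687554359436), 88.82113647460938)
 rail ((0.5498600602149963, -0.18802011013031006), (0.2863241732120514, 0.19325025379657745), 88.36431121826172)
scene sock [269 182  14  23 259] zmax 0.0922 top 64 [ 0.5834 -0.286   0.0884] [ 0.5828 -0.2866  0.0885]
scene sock [293 182  13  23 263] zmax 0.0923 top 60 [ 0.568  -0.2255  0.089 ] [ 0.568  -0.2258  0.0886]
scene sock [318 182  12  23 248] zmax 0.0928 top 62 [ 0.5511 -0.1662  0.0891] [ 0.5505 -0.1664  0.0891]
scene sock [341 182  13  24 264] zmax 0.0942 top 60 [ 0.5358 -0.1067  0.089 ] [ 0.5357 -0.1065  0.0896]
scene head pts 877 [0.441 0.157 0.03 ] [0.511 0.3   0.082]
 head 221 [0.4852 0.1926 0.0591] [0.4822 0.2074 0.0611] [0.0478 0.0996 0.0121]
 post 30 [0.4843 0.1779 0.0759] [0.4908 0.1847 0.0818]
 shaft dx/dy [-0.05484903  0.4957552 ] yaw deg 3.1394721294591132
 board ((0.4765242636203766, 0.38165533542633057), (0.08787158876657486, 0.4470607042312622), 4.099825382232666)
 rail ((0.5586962103843689, -0.19058901071548462), (0.05183357000350952, 0.23893389105796814), 14.21255874633789)
```

View pics/c1.png

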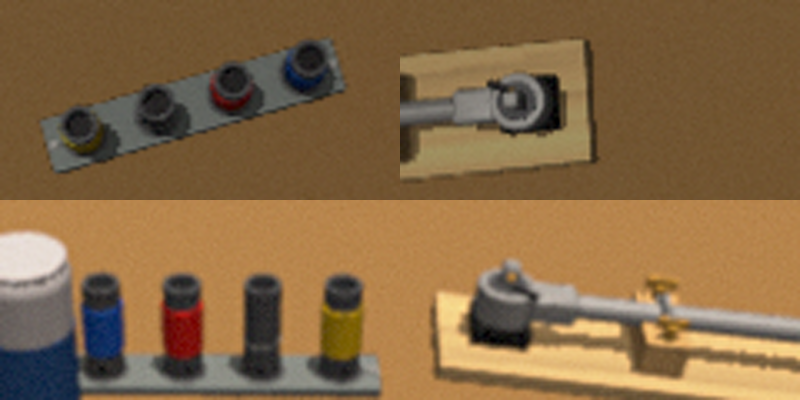

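The crop shows red as the second socket from the right-hand end (next to blue) in the top view, and the drive post in the middle of the chromed head ring. Next I'll check the spray can's clearance and work out the move.

```bash
cat >> h.py <<'E'
def yaw(q):
    m=rot(q).as_matrix(); return np.degrees(np.arctan2(m[1,1],m[0,1]))  # heading of tool y
def togo(x,y,z,yw):
    s=bot.get_state();m=rot(s["tcp_rot"]).as_matrix();D=np.array([x,y,z])-s["tool_pos"]
    dy=(yaw(s["tcp_rot"])-yw+90)%180-90
    print("pos",s["tool_pos"].round(4),"yaw",round(yaw(s["tcp_rot"]),2),"tilt",m[:,2].round(4),"F",np.round(s["ft_force"],2),"M",np.round(s["wrist_torque"],2),"open",round(s["opening"],4),"t",round(s["clock"],2),"j7",s["joints"][6].round(2))
    print("shift units",((m.T@D)/.03).round(3),"world",D.round(4),"turn about tool z",round(dy,2))
E
python3 - <<'E'
from h import *
for n in("top","scene"):
    z=np.load(n+"0.npz");P=cloud(n,z["p"],z["d"]);x,y,zz=P[...,0],P[...,1],P[...,2]
    m=(x>.5)&(x<.8)&(y>-.42)&(y<-.1)&(zz>.12)&(z["d"]>0);q=P[m];print("can",len(q),q.min(0).round(3),q.max(0).round(3))
togo(.566,-.2255,.20,14.9)
E
```

```text
can 694 [ 0.675 -0.322  0.12 ] [ 0.737 -0.259  0.196]
can 1091 [ 0.679 -0.324  0.12 ] [ 0.745 -0.257  0.191]
pos [ 0.2908 -0.5813  0.2503] yaw -63.43 tilt [-0. -0. -1.] F [0.12 0.14 0.47] M [ 0.01 -0.02 -0.01] open 0.0856 t 0.8 j7 -0.07
shift units [13.512 -6.504  1.676] world [ 0.2752  0.3558 -0.0503] turn about tool z -78.33
```

>>> drive_tool --pt "0.5 -0.25 0 0" --pt "0.9 -0.43 0 0" --pt "0.97 -0.47 0 0" --pt "0.97 -0.47 0 0" --pt "0.97 -0.47 0 0" --pt "0.97 -0.47 0 0" --pt "0.97 -0.47 0 0" --pt "0.97 -0.47 0 0" --pt "0.97 -0.47 0 0" --pt "0.97 -0.47 0 0" --pt "0.97 -0.47 0 0" --pt "0.97 -0.47 0 0" --pt "0.97 -0.47 0 0" --pt "0.97 -0.47 0 0" --pt "0.9 -0.43 0 0" --pt "0.5 -0.25 0 0" --pt "0 0 0 -8" --pt "0 0 0 -8" --pt "0 0 0 -8" --pt "0 0 0 -8" --jaw 0.75

```text
clock: 2.8
tool_pos: [0.5838, -0.1996, 0.2502]
tcp_rot: [0.0, 0.871, 0.492, -0.0]
ft_force: [0.5, 0.3, -0.3]
opening: 0.0641
```

>>> drive_tool --pt "0 0 0 -8" --pt "0 0 0 -8" --pt "0 0 0 -8" --pt "0 0 0 -8" --pt "0 0 0 -8" --pt "0 0 0 -6.3" --pt "0 0 0 0" --pt "0 0 0 0"

```text
clock: 3.6
tool_pos: [0.584, -0.1997, 0.2502]
tcp_rot: [-0.0, 0.611, 0.792, -0.0]
ft_force: [-0.2, 0.9, -1.0]
opening: 0.0637
```

```bash
python3 -c "
from h import *
togo(.566,-.2255,.12,14.9)"
```

```text
pos [ 0.584  -0.1997  0.2502] yaw 14.69 tilt [-3.e-04 -1.e-04 -1.e+00] F [-0.21  0.87 -0.96] M [-0.03 -0.01  0.03] open 0.0637 t 3.6 j7 0.33
shift units [-0.678 -0.796  4.342] world [-0.018  -0.0258 -0.1302] turn about tool z -0.21
```

>>> drive_tool --pt "-0.34 -0.4 0 0" --pt "-0.34 -0.4 0 -0.2" --pt "0 0 0.8 0" --pt "0 0 0.9 0" --pt "0 0 0.9 0" --pt "0 0 0.9 0" --pt "0 0 0.9 0" --pt "0 0 0.8 0" --pt "0 0 0.5 0" --pt "0 0 0.4 0" --pt "0 0 0.3 0" --pt "0 0 0.2 0" --pt "0 0 0 0"

```text
clock: 4.9
tool_pos: [0.5662, -0.2257, 0.052]
tcp_rot: [-0.0, 0.608, 0.794, -0.0]
ft_force: [-0.3, -0.3, -0.5]
opening: 0.0639
```

```bash
python3 -c "
from h import *
togo(.566,-.2255,.051,14.9)
p,d=bot.grab_frame('scene');a=p[120:240,230:390,::-1]
cv2.imwrite('pics/s1.png',cv2.resize(a,(800,600),interpolation=cv2.INTER_CUBIC))"
```

```text
pos [ 0.5662 -0.2257  0.052 ] yaw 15.07 tilt [-4.e-04 -0.e+00 -1.e+00] F [-0.34 -0.31 -0.5 ] M [0.02 0.01 0.01] open 0.0639 t 4.9 j7 0.28
shift units [ 0.007 -0.003  0.033] world [-0.0002  0.0002 -0.001 ] turn about tool z 0.17
```

View pics/s1.png

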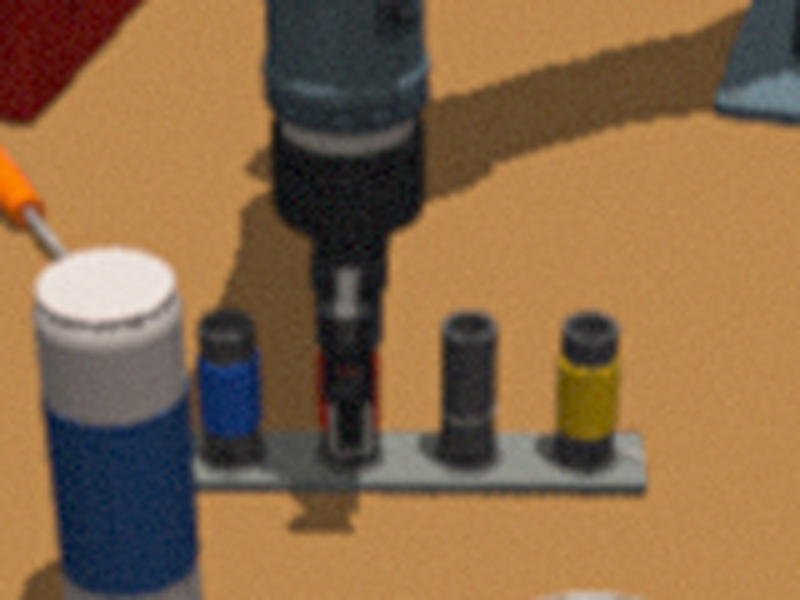

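The fingers straddle the red socket, centred at (350,400) in the crop, and are clear of its neighbours and the can. Closing now, then lifting.

>>> drive_tool --pt "0 0 0 0" --pt "0 0 0 0" --pt "0 0 0 0" --pt "0 0 0 0" --pt "0 0 0 0" --pt "0 0 0 0" --pt "0 0 0 0" --pt "0 0 0 0" --jaw 0 --force 70

```text
clock: 5.75
tool_pos: [0.5665, -0.2258, 0.053]
tcp_rot: [0.0, 0.608, 0.794, -0.0]
ft_force: [-1.6, -0.1, 6.0]
opening: 0.0316
```

```bash
python3 -c "
from h import *
togo(.566,-.2255,.18,14.9)"
```

```text
pos [ 0.5665 -0.2258  0.053 ] yaw 15.07 tilt [ 4.e-04 -6.e-04 -1.e+00] F [-1.58 -0.14  5.98] M [ 0.07  0.43 -0.01] open 0.0316 t 5.75 j7 0.28
shift units [ 0.012 -0.013 -4.232] world [-0.0005  0.0003  0.127 ] turn about tool z 0.17
```

>>> drive_tool --pt "0 0 -0.3 0" --pt "0 0 -0.5 0" --pt "0 0 -0.8 0" --pt "0 0 -0.8 0" --pt "0 0 -0.8 0" --pt "0 0 -0.8 0" --pt "0 0 -0.6 0" --pt "0 0 -0.3 0" --pt "0 0 0 0"

```text
clock: 6.65
tool_pos: [0.5671, -0.2258, 0.201]
tcp_rot: [0.001, 0.608, 0.794, 0.0]
ft_force: [0.4, 0.3, -2.2]
opening: 0.0315
```

>>> drive_tool --pt "0.4 0 0 0" --pt "0.7 0.05 0 0" --pt "0.9 0.05 0 0" --pt "0.9 0.05 0 0" --pt "0.9 0.05 0 0" --pt "0.9 0.05 0 0" --pt "0.9 0.05 0 0" --pt "0.9 0.05 0 0" --pt "0.9 0.05 0 0" --pt "0.9 0.05 0 0" --pt "0.9 0.05 0 0" --pt "0.9 0.05 0 0" --pt "0.9 0.05 0 0" --pt "0.9 0.05 0 0" --pt "0.9 0.05 0 0" --pt "0.6 0.05 0 0" --pt "0.3 0.03 0 0" --pt "0 0 0 5.6" --pt "0 0 0 5.6" --pt "0 0 0 0"

```text
clock: 8.65
tool_pos: [0.4813, 0.1768, 0.1986]
tcp_rot: [-0.0, 0.683, 0.73, -0.001]
ft_force: [-0.2, -0.5, -2.6]
opening: 0.0315
```

Run:
```python
from h import *
bot.grab_frame("top") 
togo(.4825,.178,.15,3.9)
ims=[]
for n,b in(("top",(140,190,260,290)),("scene",(420,130,540,230))):
    p,d=bot.grab_frame(n);np.savez(n+"1.npz",p=p,d=d);ims.append(cv2.resize(p[b[1]:b[3],b[0]:b[2],::-1],(400,333),interpolation=cv2.INTER_CUBIC))
    P=cloud(n,p,d);hs=cv2.cvtColor(p,cv2.COLOR_RGB2HSV)
    red=((hs[...,0]<8)|(hs[...,0]>172))&(hs[...,1]>150)&(hs[...,2]>50)&(d>0)&(np.abs(P[...,1]-.178)<.05)&(P[...,2]>.1)
    q=P[red];print(n,len(q),q.mean(0).round(4),q.min(0).round(4),q.max(0).round(4)) if len(q) else print(n,"no red")
cv2.imwrite("pics/h1.png",np.hstack(ims))
```

```text
pos [0.4814 0.1768 0.1987] yaw 3.97 tilt [-1.2e-03 -9.0e-04 -1.0e+00] F [ 0.14  0.13 -2.62] M [-0.02  0.06  0.01] open 0.0319 t 8.7 j7 -0.6
shift units [0.037 0.04  1.623] world [ 0.0011  0.0012 -0.0487] turn about tool z 0.07
top 55 [0.4792 0.1621 0.2043] [0.4685 0.1593 0.1823] [0.4936 0.1667 0.2202]
scene 69 [0.2532 0.1623 0.216 ] [-1.3447  0.1324  0.1033] [0.5054 0.2247 0.4561]
```

View pics/h1.png

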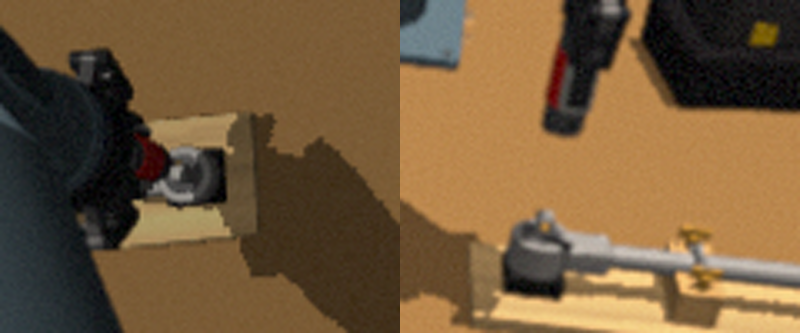

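The top crop shows the socket's red sleeve at about (150,160), just beside the head ring at (190,175). The scene crop shows the socket hanging vertically, with its bottom at (562,128) above the drive at (543,215). Going lower.

>>> drive_tool --pt "0.04 0.04 0.3 0" --pt "0 0 0.5 0" --pt "0 0 0.5 0" --pt "0 0 0.4 0" --pt "0 0 0.25 0" --pt "0 0 0.15 0" --pt "0 0 0 0" --pt "0 0 0 0"

```text
clock: 9.6
tool_pos: [0.4834, 0.1788, 0.1366]
tcp_rot: [0.0, 0.683, 0.731, 0.0]
ft_force: [-0.6, -0.3, -2.1]
opening: 0.032
```

Run:
```python
from h import *
togo(.4825,.178,.103,3.9)
ims=[]
for n,b in(("top",(160,200,240,280)),("scene",(430,160,510,240))):
    p,d=bot.grab_frame(n);np.savez(n+"2.npz",p=p,d=d);ims.append(cv2.resize(p[b[1]:b[3],b[0]:b[2],::-1],(400,400),interpolation=cv2.INTER_CUBIC))
    P=cloud(n,p,d);x,y,z=P[...,0],P[...,1],P[...,2];ok=(d>0)&(abs(x-.4825)<.03)&(abs(y-.178)<.03)
    for lo in np.arange(.06,.18,.006):
        q=P[ok&(z>=lo)&(z<lo+.006)]
        if len(q)>3: print(n,round(lo,3),len(q),q[:,:2].mean(0).round(4),"x",q[:,0].min().round(4),q[:,0].max().round(4),"y",q[:,1].min().round(4),q[:,1].max().round(4))
cv2.imwrite("pics/h2.png",np.hstack(ims))
# drive post projected position, all in first frames: nominal
def proj(n,X):
    c=bot.calibration(n);q=(np.array(X)-c["eye"])@att(c);a,b=q[0]/-q[2],-q[1]/-q[2];f=1+c["k1"]*(a*a+b*b);K=c["mtx"]
    return np.round([K[0,0]*a*f+K[0,2],K[1,1]*b*f+K[1,2]],2)
for n in("top","scene"):
    print(n,"head",proj(n,(.4825,.178,.062)),"post top",proj(n,(.4825,.178,.08)),"dx5mm",proj(n,(.4875,.178,.08)),"dy5mm",proj(n,(.4825,.183,.08)))
```

```text
pos [0.4834 0.1788 0.1366] yaw 3.88 tilt [ 6.e-04  3.e-04 -1.e+00] F [-0.57 -0.3  -2.15] M [ 0.    0.01 -0.02] open 0.032 t 9.6 j7 -0.66
shift units [-0.026 -0.033  1.121] world [-0.0009 -0.0008 -0.0336] turn about tool z -0.02
top 0.06 52 [0.4744 0.17  ] x 0.458 0.4996 y 0.1564 0.1882
top 0.09 4 [0.479  0.1666] x 0.4713 0.4867 y 0.1647 0.1708
top 0.096 6 [0.4828 0.1676] x 0.471 0.4963 y 0.1631 0.1718
top 0.102 7 [0.4824 0.1646] x 0.4732 0.4906 y 0.1632 0.1684
top 0.114 5 [0.4847 0.1661] x 0.4699 0.5073 y 0.1618 0.1722
top 0.12 14 [0.4777 0.1668] x 0.4597 0.5095 y 0.1613 0.1759
top 0.126 14 [0.4836 0.1668] x 0.4572 0.5112 y 0.1615 0.1739
top 0.132 17 [0.4792 0.167 ] x 0.4567 0.506 y 0.1606 0.1724
top 0.138 15 [0.4856 0.1675] x 0.4636 0.5103 y 0.1624 0.1736
top 0.144 13 [0.4789 0.1659] x 0.4563 0.4975 y 0.1615 0.1715
top 0.15 14 [0.4848 0.1662] x 0.4704 0.5067 y 0.1621 0.1703
top 0.156 15 [0.4764 0.1662] x 0.453 0.4964 y 0.1629 0.1713
top 0.162 15 [0.4803 0.1667] x 0.4553 0.5104 y 0.1628 0.1745
top 0.168 20 [0.465  0.1706] x 0.4525 0.4903 y 0.1636 0.1797
scene 0.06 73 [0.4843 0.1817] 
[... 581 characters left out ...]
61 0.1939
scene 0.126 27 [0.5031 0.1736] x 0.4858 0.512 y 0.1622 0.1928
scene 0.132 20 [0.5016 0.1734] x 0.4869 0.5115 y 0.1611 0.1939
scene 0.138 23 [0.5034 0.1742] x 0.4886 0.5123 y 0.1621 0.1925
scene 0.144 25 [0.5027 0.1724] x 0.4875 0.5119 y 0.1609 0.1933
scene 0.15 17 [0.4974 0.1681] x 0.4827 0.5119 y 0.1621 0.1902
scene 0.156 11 [0.4968 0.1673] x 0.489 0.5086 y 0.1633 0.1709
scene 0.162 15 [0.4934 0.1671] x 0.4615 0.5119 y 0.1624 0.1717
scene 0.168 16 [0.4965 0.1702] x 0.4676 0.5123 y 0.1657 0.1913
top head [194.91 240.54] post top [192.96 240.07] dx5mm [192.99 238.13] dy5mm [191.01 240.13]
scene head [461.56 199.68] post top [462.91 193.77] dx5mm [462.91 194.83] dy5mm [464.98 194.06]
```

View pics/h2.png

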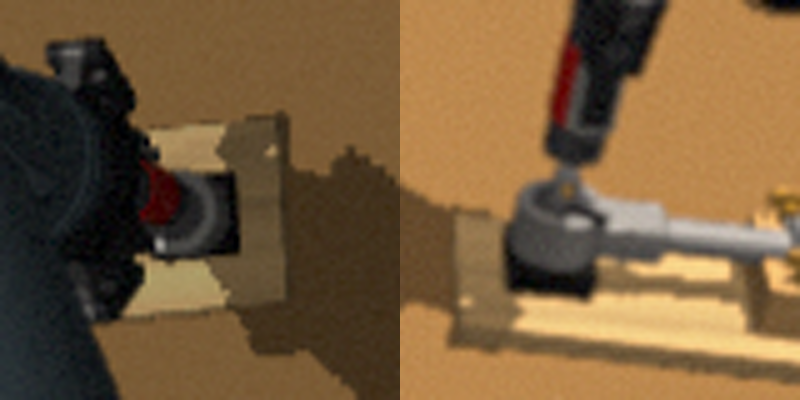

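The scene crop shows the socket (570,150) directly over the post (570,180). The cloud puts the socket axis and the post within about 1 mm in y, and x needs roughly -0.7 mm. Now going down to just above the post's taper, then onto it gently.

>>> drive_tool --pt "0 -0.025 0.1 0" --pt "0 0 0.15 0" --pt "0 0 0.1 0" --pt "0 0 0.05 0" --pt "0 0 0.05 0" --pt "0 0 0.03 0" --pt "0 0 0.03 0" --pt "0 0 0.03 0" --pt "0 0 0 0" --pt "0 0 0 0"

```text
clock: 10.7
tool_pos: [0.4825, 0.1787, 0.1215]
tcp_rot: [0.0, 0.683, 0.731, -0.0]
ft_force: [-4.9, -1.1, 15.8]
opening: 0.0313
```

```bash
python3 -c "
from h import *
togo(.4825,.178,.105,3.9)"
```

```text
pos [0.4825 0.1787 0.1215] yaw 3.88 tilt [ 6.e-04 -7.e-04 -1.e+00] F [-4.89 -1.08 15.81] M [-0.53  1.28  0.  ] open 0.0313 t 10.7 j7 -0.67
shift units [-0.022 -0.003  0.55 ] world [-0.     -0.0007 -0.0165] turn about tool z -0.02
```

Contact is at the taper, with a side force towards -x and slightly -y, so the socket sits too far to +x and +y. Backing off and shifting.

>>> drive_tool --pt "0 0 -0.06 0" --pt "-0.025 -0.05 0 0" --pt "0 0 0.02 0" --pt "0 0 0.02 0" --pt "0 0 0.02 0" --pt "0 0 0 0" --pt "0 0 0 0"

```text
clock: 11.4
tool_pos: [0.4819, 0.1783, 0.1214]
tcp_rot: [0.001, 0.683, 0.731, 0.001]
ft_force: [-1.7, -0.2, 14.0]
opening: 0.0318
```

```bash
python3 -c "
from h import *
togo(.4825,.178,.105,3.9)"
```

```text
pos [0.4819 0.1783 0.1214] yaw 3.87 tilt [ 2.1e-03  6.0e-04 -1.0e+00] F [-1.7  -0.21 14.05] M [-0.19  0.54 -0.  ] open 0.0318 t 11.4 j7 -0.67
shift units [-0.012  0.018  0.547] world [ 0.0006 -0.0003 -0.0164] turn about tool z -0.03
```

The side force fell but the socket still isn't entering. I'll lift a little and measure more precisely, using averaged frames and silhouette fits.

>>> drive_tool --pt "0 0 -0.1 0" --pt "0 0 -0.2 0" --pt "0 0 0 0" --pt "0 0 0 0"

```text
clock: 11.8
tool_pos: [0.4807, 0.1776, 0.1289]
tcp_rot: [-0.0, 0.683, 0.731, -0.0]
ft_force: [-0.6, 0.4, -1.6]
opening: 0.0313
```

```bash
cat >> h.py <<'E'
def proj(n,X):
    c=bot.calibration(n);q=(np.atleast_2d(X)-c["eye"])@att(c);a=q[:,0]/-q[:,2];b=q[:,1]/q[:,2];f=1+c["k1"]*(a*a+b*b);K=c["mtx"]
    return np.stack([K[0,0]*a*f+K[0,2],K[1,1]*b*f+K[1,2]],1)
def circ(x,y,z,r,n=90):
    t=np.linspace(0,2*np.pi,n,endpoint=False);return np.stack([x+r*np.cos(t),y+r*np.sin(t),z+0*t],1)
E
python3 - <<'E'
from h import *
togo(.4825,.178,.105,3.9)
A=[];D=[]
for i in range(16):
    p,d=bot.grab_frame("scene");A.append(p.astype(np.float32));D.append(d)
a=np.mean(A,0);np.savez("scene3.npz",p=a,d=np.median(D,0))
s=bot.get_state();X,Y,Z=s["tool_pos"]
def crop(img,n,b,k,curves):
    o=cv2.resize(img[b[1]:b[3],b[0]:b[2],::-1].astype(np.uint8),None,fx=k,fy=k,interpolation=cv2.INTER_CUBIC)
    for C,col in curves:
        q=((proj(n,C)-[b[0],b[1]]+.5)*k-.5);cv2.polylines(o,[np.round(q).astype(np.int32)],True,col,1)
    return o
g=(0,255,0);c=(255,255,0)
o1=crop(a,"scene",(438,155,488,217),8,[(circ(X,Y,Z-.043,.015),g),(circ(.482,.178,.062,.0225),c)])
t=np.load("top0.npz")["p"]
cv=[(circ(.482,.178,.062,.0225),c),(circ(.482,.178,.062,.0063,4),g)]
o2=crop(t,"top",(172,224,222,255),8,cv)
o3=crop(t,"top",(330,190,380,221),8,[(circ(.567,-.2255,.092,.015),g)])
cv2.imwrite("pics/o.png",np.hstack([o1,np.vstack([o2,o3])]))
E
```

```text
pos [0.4807 0.1776 0.1289] yaw 3.87 tilt [-4.e-04 -2.e-04 -1.e+00] F [-0.65  0.37 -1.63] M [-0.01 -0.   -0.01] open 0.0313 t 11.8 j7 -0.66
shift units [0.011 0.06  0.797] world [ 0.0018  0.0004 -0.0239] turn about tool z -0.03
```

View pics/o.png

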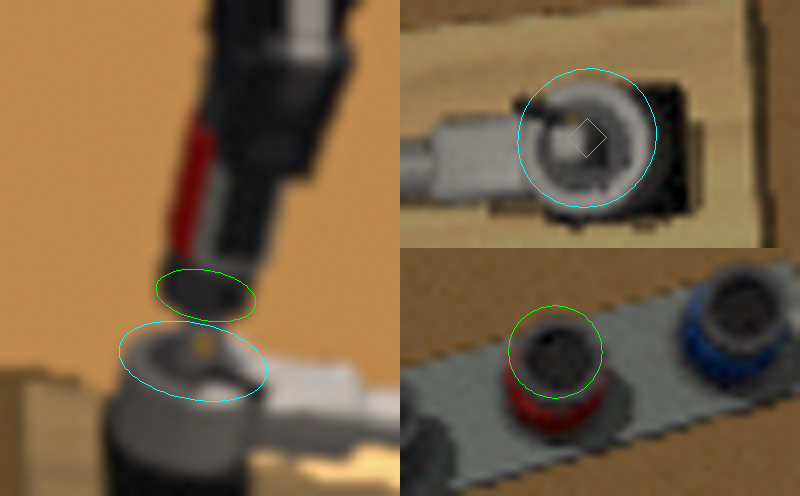

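The overlay shows the top camera biased by about the same amount at both places: red rim at (559,359) against predicted (555,352), head ring at (592,147) against predicted (587,138). In the scene crop the held socket bottom is near (203,295) and the brass pin is at (205,345). I'll quantify y from those.

Run:
```python
from h import *
z=np.load("scene3.npz");a=z["p"];s=bot.get_state();X,Y,Z=s["tool_pos"]
hs=cv2.cvtColor(a.astype(np.uint8),cv2.COLOR_RGB2HSV)
b=a[190:206,455:475];w=np.clip((b[...,0]-b[...,2])-35,0,None)
v,u=np.mgrid[190:206,455:475];print("pin px",(w*u).sum()/w.sum(),(w*v).sum()/w.sum(),w.max())
print("pin pred", proj("scene",[[.482+.0075,.178+.0005,.062+h] for h in(.008,.010,.012)]).round(2).tolist())
# socket edges, brightness red channel
g=a[...,0]
for r in range(184,196): print(r,g[r,452:474].astype(int).tolist())
for h in(-.043,-.035): print("pred edges",proj("scene",circ(X,Y,Z+h,.015))[:,0].min().round(2),proj("scene",circ(X,Y,Z+h,.015))[:,0].max().round(2), proj("scene",[X,Y,Z+h]).round(2))
# head left edge & rim
print("head");
for r in range(198,214,2): print(r,g[r,446:476].astype(int).tolist())
for h in(.062,.045): e=proj("scene",circ(.482,.178,h,.0225));print("pred head",e[:,0].min().round(2),e[:,0].max().round(2),proj("scene",[.482,.178,h]).round(2))
t=cv2.cvtColor(np.load("top0.npz")["p"],cv2.COLOR_RGB2GRAY)
print("top head 230..252 x 184..208");print("\n".join(f"{r} "+" ".join("%3d"%q for q in t[r,184:208]) for r in range(230,253)))
e=proj("top",circ(.482,.178,.062,.0225));print(e.min(0).round(2),e.max(0).round(2))
```

```text
pin px 467.1528858726107 194.10766245356245 77.875
pin pred [[462.36, 198.6], [462.51, 197.94], [462.66, 197.28]]
184 [188, 187, 187, 187, 190, 184, 147, 104, 96, 99, 91, 80, 63, 36, 21, 19, 22, 20, 34, 81, 141, 180]
185 [187, 187, 188, 188, 192, 185, 143, 97, 93, 98, 91, 79, 60, 30, 17, 18, 22, 20, 40, 92, 151, 185]
186 [187, 187, 187, 188, 189, 176, 127, 75, 74, 91, 89, 80, 61, 36, 26, 28, 27, 24, 55, 106, 160, 186]
187 [188, 187, 188, 189, 187, 160, 104, 48, 51, 69, 78, 80, 70, 57, 53, 49, 43, 46, 79, 128, 170, 187]
188 [188, 188, 188, 190, 185, 144, 80, 35, 33, 44, 54, 67, 70, 71, 69, 65, 60, 71, 113, 155, 179, 188]
189 [187, 188, 187, 190, 184, 137, 67, 29, 34, 36, 40, 44, 49, 51, 53, 53, 53, 84, 142, 181, 189, 189]
190 [188, 187, 188, 190, 183, 134, 64, 31, 36, 38, 39, 40, 37, 37, 37, 38, 49, 94, 153, 187, 190, 188]
191 [187, 187, 187, 190, 183, 136, 69, 33, 35, 38, 37, 38, 37, 31, 24, 32, 56, 112, 164, 187, 188, 187]
192 [187, 188, 188, 190, 185, 150, 97, 54, 38, 37, 39, 38, 37, 27, 22, 30, 64, 128, 175, 189, 188, 187]
193 [187, 188, 188, 188, 188, 174, 144, 107, 69, 42, 37, 3
[... 3201 characters left out ...]
  67  71  71  67  71  66  69  96 127 143 114  50  37  31   8  14  24
247 119 117 118  98  98 127 128 106  82  60  66  72  96  69 131 141 121  68  39  36  21   7   3   8
248  72  71  69  65  58 100 127 133 124 119 121 126 134 125 142 130  77  38  36  27  19  17   1   0
249  57  72  69  70  69  79  86 118 129 135 136 138 132 128 103  76  42  35  24  16  10  14   9   6
250  71  74  77  73  75  75  43  61  75  85  94  86  85  74  53  34  26  19  16  14   6  24  18  33
251 119 120 120 120 119 117  66  36  16  28  43  37  51  37  38  36  47  50  63  63  64  66 119 123
252 135 134 134 133 135 134 123 118 118  63  63 117 122 121 120 120 123  77  76  78 125 124 141 139
[186.25 232.11] [203.55 249.41]
```

>>> drive_tool --pt "0.06 0 0 0" --pt "0 0 0.1 0" --pt "0 0 0.08 0" --pt "0 0 0.04 0" --pt "0 0 0.03 0" --pt "0 0 0.02 0" --pt "0 0 0 0" --pt "0 0 0 0"

```text
clock: 13.4
tool_pos: [0.4807, 0.1797, 0.121]
tcp_rot: [-0.0, 0.683, 0.731, 0.0]
ft_force: [-0.0, 0.3, -1.1]
opening: 0.0315
```

```bash
python3 -c "
from h import *
togo(.4825,.178,.105,3.9)"
```

```text
pos [0.4807 0.1797 0.121 ] yaw 3.89 tilt [-1.e-04  1.e-04 -1.e+00] F [-0.01  0.26 -1.11] M [ 0.09  0.29 -0.01] open 0.0315 t 13.4 j7 -0.67
shift units [-0.059  0.056  0.535] world [ 0.0018 -0.0017 -0.016 ] turn about tool z -0.01
```

There is no contact at the height that blocked before, so continuing down in small steps.

>>> drive_tool --pt "0 0 0.02 0" --pt "0 0 0.02 0" --pt "0 0 0.02 0" --pt "0 0 0 0"

```text
clock: 13.8
tool_pos: [0.4808, 0.1799, 0.12]
tcp_rot: [0.0, 0.683, 0.731, 0.0]
ft_force: [-3.5, -0.7, 10.2]
opening: 0.0315
```

```bash
python3 -c "
from h import *
togo(.4825,.178,.105,3.9)"
```

```text
pos [0.4808 0.1799 0.12  ] yaw 3.89 tilt [ 2.e-04 -0.e+00 -1.e+00] F [-3.51 -0.65 10.25] M [-0.07  1.02  0.01] open 0.0315 t 13.8 j7 -0.68
shift units [-0.067  0.053  0.499] world [ 0.0017 -0.0019 -0.015 ] turn about tool z -0.01
```

>>> drive_tool --pt "0 0 -0.02 0" --pt "0 -0.04 0 0" --pt "0 0 0.02 0" --pt "0 0 0.01 0" --pt "0 0 0 0"

```text
clock: 14.3
tool_pos: [0.4801, 0.1799, 0.1196]
tcp_rot: [0.0, 0.683, 0.731, 0.001]
ft_force: [-1.9, 0.5, 10.2]
opening: 0.0314
```

```bash
python3 -c "
from h import *
togo(.4825,.178,.105,3.9)"
```

```text
pos [0.4801 0.1799 0.1196] yaw 3.88 tilt [ 1.2e-03  5.0e-04 -1.0e+00] F [-1.93  0.46 10.19] M [0.02 0.67 0.02] open 0.0314 t 14.3 j7 -0.68
shift units [-0.069  0.074  0.488] world [ 0.0024 -0.0019 -0.0146] turn about tool z -0.02
```

>>> drive_tool --pt "0 0 -0.02 0" --pt "0 -0.04 0 0" --pt "0 0 0.02 0" --pt "0 0 0.01 0" --pt "0 0 0 0"

```text
clock: 14.8
tool_pos: [0.4796, 0.1799, 0.1194]
tcp_rot: [0.001, 0.683, 0.731, 0.001]
ft_force: [0.3, 1.1, 8.5]
opening: 0.0315
```

```bash
python3 -c "
from h import *
togo(.4825,.178,.105,3.9)"
```

```text
pos [0.4796 0.1799 0.1194] yaw 3.87 tilt [ 0.0025  0.0011 -1.    ] F [0.26 1.08 8.49] M [ 0.18 -0.12 -0.03] open 0.0315 t 14.8 j7 -0.68
shift units [-0.071  0.092  0.48 ] world [ 0.0029 -0.0019 -0.0144] turn about tool z -0.03
```

>>> drive_tool --pt "0.03 0 -0.01 0" --pt "0 0.01 0.02 0" --pt "0 0 0.02 0" --pt "0 0 0 0"

```text
clock: 15.2
tool_pos: [0.4796, 0.1802, 0.1185]
tcp_rot: [0.001, 0.683, 0.73, 0.001]
ft_force: [0.0, -0.1, 11.0]
opening: 0.0313
```

```bash
python3 -c "
from h import *
togo(.4825,.178,.105,3.9)"
```

```text
pos [0.4796 0.1802 0.1185] yaw 3.83 tilt [ 0.0019 -0.     -1.    ] F [ 0.   -0.13 11.01] M [-0.14  0.08 -0.1 ] open 0.0313 t 15.2 j7 -0.68
shift units [-0.078  0.089  0.451] world [ 0.0029 -0.0022 -0.0135] turn about tool z -0.07
```

Side forces are gone and a small -z torque has appeared, so I'll turn 2° that way and press on.

>>> drive_tool --pt "0 0 -0.01 0" --pt "0 0 0 2" --pt "0 0 0.02 0" --pt "0 0 0 0"

```text
clock: 15.6
tool_pos: [0.4796, 0.1802, 0.1182]
tcp_rot: [0.001, 0.696, 0.718, 0.001]
ft_force: [-0.6, -0.6, 11.4]
opening: 0.0316
```

```bash
python3 -c "
from h import *
togo(.4825,.178,.105,3.9)"
```

```text
pos [0.4796 0.1802 0.1182] yaw 1.83 tilt [ 1.9e-03 -1.0e-04 -1.0e+00] F [-0.57 -0.62 11.4 ] M [-0.19  0.13 -0.13] open 0.0316 t 15.6 j7 -0.71
shift units [-0.076  0.092  0.44 ] world [ 0.0029 -0.0022 -0.0132] turn about tool z -2.07
```

>>> drive_tool --pt "0 0 -0.01 0" --pt "0 0 0 2.5" --pt "0 0 0 2.5" --pt "0 0 0.01 0" --pt "0 0 0 0"

```text
clock: 16.1
tool_pos: [0.4797, 0.1801, 0.1177]
tcp_rot: [0.001, 0.726, 0.688, 0.001]
ft_force: [2.9, -0.1, 4.2]
opening: 0.0316
```

```bash
python3 -c "
from h import *
togo(.4825,.178,.105,3.9)"
```

```text
pos [0.4797 0.1801 0.1177] yaw -3.09 tilt [ 1.9e-03  1.0e-04 -1.0e+00] F [ 2.87 -0.12  4.22] M [-0.12 -0.74 -0.08] open 0.0316 t 16.1 j7 -0.78
shift units [-0.066  0.097  0.424] world [ 0.0028 -0.0021 -0.0127] turn about tool z -6.99
```

It is dropping with less force, so the mouth was turned. A little more turn, ease x, then down.

>>> drive_tool --pt "0 0.02 0 2" --pt "0 0.02 0.02 0" --pt "0 0 0.03 0" --pt "0 0 0 0"

```text
clock: 16.5
tool_pos: [0.4799, 0.1802, 0.1159]
tcp_rot: [0.0, 0.738, 0.675, -0.0]
ft_force: [2.1, -0.5, 4.8]
opening: 0.0316
```

```bash
python3 -c "
from h import *
togo(.4825,.178,.105,3.9)"
```

```text
pos [0.4799 0.1802 0.1159] yaw -5.1 tilt [ 1.e-04 -2.e-04 -1.e+00] F [ 2.1  -0.48  4.8 ] M [-0.14 -0.46 -0.08] open 0.0316 t 16.5 j7 -0.81
shift units [-0.064  0.092  0.364] world [ 0.0026 -0.0022 -0.0109] turn about tool z -9.0
```

It is now engaged, and the +x force fits the pin. Pushing down.

>>> drive_tool --pt "0 0 0.03 1.5" --pt "0 0 0.03 0" --pt "0 0 0.03 0" --pt "0 0 0 0"

```text
clock: 16.9
tool_pos: [0.48, 0.1802, 0.1133]
tcp_rot: [0.0, 0.747, 0.665, 0.0]
ft_force: [2.8, 0.0, 2.3]
opening: 0.0318
```

```bash
python3 -c "
from h import *
togo(.4825,.178,.105,3.9)"
```

```text
pos [0.48   0.1802 0.1133] yaw -6.6 tilt [ 4.e-04 -0.e+00 -1.e+00] F [2.79 0.04 2.34] M [-0.06 -0.68 -0.05] open 0.0318 t 16.9 j7 -0.84
shift units [-0.063  0.09   0.275] world [ 0.0025 -0.0022 -0.0083] turn about tool z -10.5
```

>>> drive_tool --pt "0 0 0.04 0" --pt "0 0 0.04 0" --pt "0 0 0.04 0" --pt "0 0 0 0"

```text
clock: 17.3
tool_pos: [0.4795, 0.18, 0.1089]
tcp_rot: [-0.0, 0.747, 0.665, -0.0]
ft_force: [4.0, 0.9, -4.7]
opening: 0.0318
```

>>> drive_tool --pt "0 0 0.02 0" --pt "0 0 0.02 0" --pt "0 0 0.02 0" --pt "0 0 0 0"

```text
clock: 17.7
tool_pos: [0.4797, 0.1801, 0.1077]
tcp_rot: [-0.0, 0.747, 0.665, -0.0]
ft_force: [3.4, -1.1, -1.5]
opening: 0.0316
```

```bash
python3 -c "
from h import *
togo(.4825,.178,.105,3.9)"
```

```text
pos [0.4797 0.1801 0.1077] yaw -6.62 tilt [-3.e-04 -2.e-04 -1.e+00] F [ 3.44 -1.08 -1.52] M [-0.05 -0.77 -0.04] open 0.0316 t 17.7 j7 -0.84
shift units [-0.06   0.102  0.09 ] world [ 0.0028 -0.0021 -0.0027] turn about tool z -10.52
```

>>> drive_tool --pt "0 0 0.02 0" --pt "0 0 0.02 0" --pt "0 0 0.02 0" --pt "0 0 0 0"

```text
clock: 18.1
tool_pos: [0.4797, 0.1801, 0.1058]
tcp_rot: [-0.0, 0.747, 0.665, -0.0]
ft_force: [1.8, -1.0, -1.3]
opening: 0.0315
```

```bash
python3 -c "
from h import *
togo(.4825,.178,.105,3.9)"
```

```text
pos [0.4797 0.1801 0.1058] yaw -6.62 tilt [-3.e-04 -1.e-04 -1.e+00] F [ 1.8  -1.02 -1.34] M [-0.04 -0.68  0.  ] open 0.0315 t 18.1 j7 -0.84
shift units [-0.06   0.102  0.028] world [ 0.0028 -0.0021 -0.0008] turn about tool z -10.52
```

>>> drive_tool --pt "0 0 0.02 0" --pt "0 0 0.02 0" --pt "0 0 0 0"

```text
clock: 18.4
tool_pos: [0.4797, 0.1802, 0.105]
tcp_rot: [0.0, 0.747, 0.665, -0.0]
ft_force: [0.6, -1.1, 3.8]
opening: 0.0315
```

>>> drive_tool --pt "0 0 0.02 0" --pt "0 0 0 0"

```text
clock: 18.6
tool_pos: [0.4797, 0.1802, 0.105]
tcp_rot: [0.0, 0.747, 0.665, -0.0]
ft_force: [-1.8, -1.2, 11.7]
opening: 0.0318
```

```bash
python3 -c "
from h import *
togo(.4825,.178,.105,3.9)"
```

```text
pos [0.4797 0.1802 0.105 ] yaw -6.62 tilt [-0.e+00 -5.e-04 -1.e+00] F [-1.81 -1.23 11.7 ] M [-0.41  0.19 -0.04] open 0.0318 t 18.6 j7 -0.84
shift units [-0.064  0.1   -0.001] world [ 0.0028 -0.0022  0.    ] turn about tool z -10.52
```

It is rigidly home at TCP z 0.105, as expected. One firmer press, then I'll take up the slack in small steps.

>>> drive_tool --pt "0 0 0.02 0" --pt "0 0 0 0" --pt "0 0 0 0" --pt "0 0 0 0"

```text
clock: 19.0
tool_pos: [0.4797, 0.1803, 0.1049]
tcp_rot: [0.0, 0.747, 0.665, -0.0]
ft_force: [-3.8, -3.0, 17.2]
opening: 0.0316
```

>>> drive_tool --pt "0 0 -0.03 0" --pt "0 0 -0.03 0" --pt "0 0 -0.03 0" --pt "0 0 0 0"

```text
clock: 19.4
tool_pos: [0.4797, 0.1802, 0.106]
tcp_rot: [-0.0, 0.747, 0.665, -0.0]
ft_force: [2.3, -0.2, -3.0]
opening: 0.0317
```

>>> drive_tool --pt "0 0 -0.02 0" --pt "0 0 0 0"

```text
clock: 19.6
tool_pos: [0.4797, 0.1801, 0.1067]
tcp_rot: [-0.0, 0.747, 0.665, -0.0]
ft_force: [2.7, 0.2, -4.2]
opening: 0.0317
```

>>> drive_tool --pt "0 0 -0.02 0" --pt "0 0 0 0"

```text
clock: 19.8
tool_pos: [0.4797, 0.1801, 0.1074]
tcp_rot: [-0.0, 0.747, 0.665, -0.0]
ft_force: [2.3, -0.7, -2.3]
opening: 0.0316
```

>>> drive_tool --pt "0 0 -0.02 0" --pt "0 0 0 0"

```text
clock: 20.0
tool_pos: [0.4797, 0.1802, 0.1081]
tcp_rot: [-0.0, 0.747, 0.665, -0.0]
ft_force: [2.1, -0.1, -2.7]
opening: 0.0313
```

>>> drive_tool --pt "0 0 -0.02 0" --pt "0 0 0 0"

```text
clock: 20.2
tool_pos: [0.4797, 0.1801, 0.1086]
tcp_rot: [-0.0, 0.747, 0.665, -0.0]
ft_force: [2.5, -0.7, -5.5]
opening: 0.0316
```

>>> drive_tool --pt "0 0 -0.01 0" --pt "0 0 0 0"

```text
clock: 20.4
tool_pos: [0.4797, 0.1801, 0.1087]
tcp_rot: [-0.0, 0.747, 0.665, -0.0]
ft_force: [3.4, 0.5, -8.4]
opening: 0.0316
```

Pin contact is at about 3.6 mm of slack. Raising the force gradually.

>>> drive_tool --pt "0 0 -0.01 0" --pt "0 0 0 0"

```text
clock: 20.6
tool_pos: [0.4796, 0.1801, 0.1089]
tcp_rot: [-0.0, 0.747, 0.665, -0.0]
ft_force: [4.1, 1.1, -11.9]
opening: 0.0316
```

>>> drive_tool --pt "0 0 -0.01 0" --pt "0 0 0 0"

```text
clock: 20.8
tool_pos: [0.4796, 0.1801, 0.1091]
tcp_rot: [-0.0, 0.747, 0.665, -0.0]
ft_force: [4.0, 1.5, -16.1]
opening: 0.0318
```

>>> drive_tool --pt "0 0 0 0" --pt "0 0 0 0" --pt "0 0 0 0" --pt "0 0 0 0" --pt "0 0 0 0" --pt "0 0 0 0" --pt "0 0 0 0"

```text
clock: 21.5
tool_pos: [0.4796, 0.1801, 0.1093]
tcp_rot: [-0.0, 0.747, 0.665, -0.0]
ft_force: [3.7, 0.8, -18.3]
opening: 0.0317
```

>>> drive_tool --pt "0 0 0 0" --pt "0 0 0 0" --pt "0 0 0 0" --pt "0 0 0 0" --pt "0 0 0 0" --pt "0 0 0 0" --pt "0 0 0 0"

```text
clock: 22.2
tool_pos: [0.4796, 0.1801, 0.1093]
tcp_rot: [-0.0, 0.747, 0.665, -0.0]
ft_force: [5.5, 0.5, -18.9]
opening: 0.0318
```

Held about 1.4 s at 16–19 N on the wrist, which includes roughly 2 N of socket weight. Lowering back home now.

>>> drive_tool --pt "0 0 -0.0 0" --pt "0 0 0.03 0" --pt "0 0 0.03 0" --pt "0 0 0.03 0" --pt "0 0 0.03 0" --pt "0 0 0.03 0" --pt "0 0 0.03 0" --pt "0 0 0.01 0" --pt "0 0 0 0" --pt "0 0 0 0"

```text
clock: 23.2
tool_pos: [0.4799, 0.1803, 0.105]
tcp_rot: [0.0, 0.747, 0.665, -0.0]
ft_force: [-3.2, -1.0, 11.8]
opening: 0.0319
```

>>> drive_tool --pt "0 0 0 0" --pt "0 0 0 0" --pt "0 0 0 0" --pt "0 0 0 0" --pt "0 0 0 0" --pt "0 0 0 0" --pt "0 0 0 0" --pt "0 0 0 0" --jaw 0.8

```text
clock: 24.0
tool_pos: [0.4798, 0.1802, 0.1039]
tcp_rot: [-0.0, 0.747, 0.665, -0.0]
ft_force: [-0.5, 0.0, -0.8]
opening: 0.0681
```

>>> drive_tool --pt "0 0 -0.2 0" --pt "0 0 -0.5 0" --pt "0 0 -0.9 0" --pt "0 0 -0.9 0" --pt "0 0 -0.9 0" --pt "0 0 -0.9 0" --pt "0 0 -0.6 0" --pt "0 0 -0.2 0" --pt "-1 0 0 0" --pt "-1 0 0 0" --pt "-1 0 0 0" --pt "-1 0 0 0" --pt "-1 0 0 0" --pt "-1 0 0 0" --pt "0 0 0 0" --pt "0 0 0 0"

```text
clock: 25.6
tool_pos: [0.4587, 0.001, 0.2564]
tcp_rot: [-0.0, 0.747, 0.665, -0.0]
ft_force: [-0.5, 0.7, -0.1]
opening: 0.0683
```

Run:
```python
from h import *
togo(.48,.18,.3,0)
ims=[]
for n,b in(("top",(150,200,230,270)),("scene",(430,150,510,220))):
    p,d=bot.grab_frame(n);ims.append(cv2.resize(p[b[1]:b[3],b[0]:b[2],::-1],(400,350),interpolation=cv2.INTER_CUBIC))
    P=cloud(n,p,d);x,y,z=P[...,0],P[...,1],P[...,2];m=(d>0)&(abs(x-.48)<.025)&(abs(y-.18)<.022)&(z>.09)
    q=P[m];t=q[q[:,2]>np.percentile(q[:,2],97)-.006];print(n,len(q),"top z",np.percentile(q[:,2],[90,97]).round(4),t.mean(0).round(4))
    for l in("yellow","blue","plain"):print(l,[np.round(v["at"],3).tolist() for v in bot.look_for(n,l+"_socket_mid")[:1]])
cv2.imwrite("pics/f.png",np.hstack(ims))
```

```text
pos [0.4587 0.001  0.2564] yaw -6.71 tilt [-9.e-04  1.e-04 -1.e+00] F [-0.48  0.69 -0.12] M [0.04 0.01 0.03] open 0.0683 t 25.6 j7 -0.32
shift units [ 6.008  0.008 -1.452] world [0.0213 0.179  0.0436] turn about tool z -6.71Traceback (most recent call last):
  File "<stdin>", line 7, in <module>
    return _quantile_unchecked(
        a, q, axis, out, overwrite_input, method, keepdims, weights)
    return _ureduce(a,
                    func=_quantile_ureduce_func,
    ...<5 lines>...
                    overwrite_input=overwrite_input,
                    method=method)
    r = func(a, **kwargs)
    result = _quantile(arr,
                       quantiles=q,
    ...<2 lines>...
                       out=out,
                       weights=wgt)
    slices_having_nans = np.isnan(arr[-1, ...])
                                  ~~~^^^^^^^^^
IndexError: index -1 is out of bounds for axis 0 with size 0
```

Run:
```python
from h import *
ims=[]
for n,b in(("top",(150,190,250,280)),("scene",(430,130,530,220))):
    p,d=bot.grab_frame(n);ims.append(cv2.resize(p[b[1]:b[3],b[0]:b[2],::-1],(400,360),interpolation=cv2.INTER_CUBIC))
    P=cloud(n,p,d);x,y,z=P[...,0],P[...,1],P[...,2];m=(d>0)&(abs(x-.48)<.025)&(abs(y-.18)<.022)&(z>.09)
    q=P[m];print(n,len(q),len(q) and np.percentile(q,[3,50,97],axis=0).round(4).tolist())
    for l in("yellow","blue","plain"):print(l,[np.round(v["at"],3).tolist() for v in bot.look_for(n,l+"_socket_mid")[:1]])
cv2.imwrite("pics/f.png",np.hstack(ims))
```

```text
top 0 0
yellow [[0.532, -0.111, 0.071]]
blue [[0.58, -0.286, 0.076]]
plain [[0.547, -0.166, 0.075]]
scene 329 [[0.4685, 0.1635, 0.092], [0.4924, 0.1789, 0.1224], [0.4982, 0.195, 0.1427]]
yellow [[0.543, -0.1, 0.058]]
blue [[0.59, -0.286, 0.057]]
plain [[0.565, -0.16, 0.06]]
```

View pics/f.png

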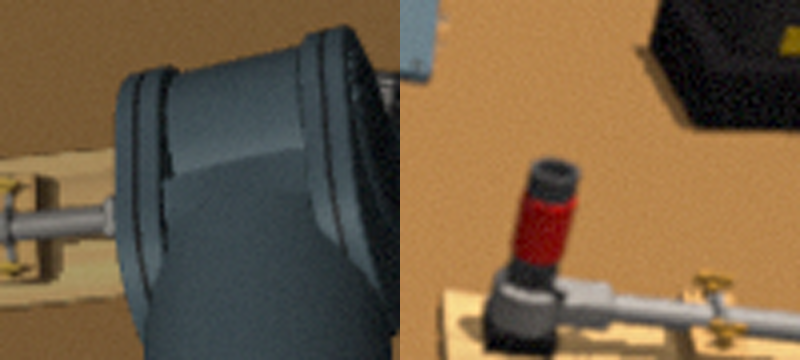

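The scene crop shows the red socket upright and seated on the wrench head at about (540,230). Its top is at z≈0.143, against 0.144 expected when home. The arm is clear, although it blocks the top view. Handing in.

```bash
python3 -c "
from station import bot
print(bot.job_done())"
```

```text
the job is handed in; nothing more can be done
None
```

The red socket is on the torque wrench's drive and fully home, the pull test against the pin held, and the job is handed in at about 26 s of the 67 s allowed. The hand-in gives no verdict.

- **Fit:** The first two tries sat on top of the post. It took about 2 mm of sideways correction and about 10.5° of extra turn, because the mouth was not square to the rail, before it went on. It stopped rigidly at tool height 0.105 m, and the highest reading was 17 N while pressing it home.
- **Pull test:** The slack was about 3.6 mm. I then held it for 1.4 s, with the wrist reading 16 to 19 N, of which about 2 N is the socket's own weight. That puts roughly 14 to 17 N on the pin. The force came on gradually, with no jerk seen in the readings.
- **Last checks:** I pressed the socket home again to 12 N, let go and moved the arm clear. The scene camera shows it upright with its top at 0.143 m, against 0.144 m expected. Both cameras found the other three sockets within about 6 mm of their first readings, which is near the detector's error.
- **Not confirmed:** The arm blocked the top camera's view of the drive, so only the scene camera supports the final position. I did not re-measure the spray can, dish, mug or tools, but the arm's path stayed clear of them. The pin itself was never seen snapped out, only inferred from the firm stop during the pull.

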